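Refit the pack feeder's washed rollers and hold its belt tensioner back

TASK

The belt head of the pack feeder has been washed down: drop each of the two loose guide rollers, collar down, fully home into the bearing cup whose bore suits its collar, and let go of them. Then push the sprung tensioner arm back (its black paddle is there to push on), past both ratchet clicks and on to its back stop, and keep holding it there with the gripper, clear of the pawl, so that a colleague can slip the belt on; you finish while still holding it. Leave the timer, the jar and the wooden stamp where they are.

Things in the scene. Friction and masses are not known exactly. Their poses are not given: they have to be found in the camera images.
- wide_roller_centre (a point): wide guide roller, grey plastic, loose, standing upright: round foot collar 44 mm diameter and 14 mm high (lower edge chamfered 4 mm), above it a plain round barrel 34 mm diameter and 44 mm high with a small steel cap; 58 mm in all, about 0.12 kg. The point is the middle of the barrel on the axis, 36 mm above the underside. z = its axis, up.
- narrow_roller_centre (a point): narrow guide roller, grey plastic, loose, standing upright: same heights as the wide one, but collar 34 mm and barrel 24 mm in diameter, about 0.07 kg. The point is the middle of the barrel on the axis, 36 mm above the underside. z = its axis, up.
- wide_cup (a point): open steel bearing cup on the belt head, bore 48 mm, outside 62 mm, 12 mm deep, for the wide roller. The point is the centre of the cup's floor, 59 mm above the worktop; rim 71 mm. Axes as the belt head: x away from the robot side, y left, z up. The drive pulley (fixed, 35 mm thick, top 119 mm high) stands 95 mm from it towards +x; the narrow cup 84 mm towards -y.
- narrow_cup (a point): open steel bearing cup on the belt head, bore 38 mm, outside 51 mm, 12 mm deep, for the narrow roller. The point is the centre of the cup's floor, 59 mm above the worktop; rim 71 mm. Axes as the belt head. Rollers may be let go once their collar is in the cup.
- pivot (a point): pivot axis of the tensioner arm on the belt head, at the height of the arm's steel plate (top of plate 70 mm above the worktop). Axes as the belt head (x away from the robot side, y left, z up). The arm points from here towards -x and swings level, its end moving towards +y when pushed back.
- paddle (a point): black upright paddle at the end of the tensioner arm, 113 mm from the pivot: 32 mm along the arm, 10 mm thick, from 70 to 123 mm above the worktop; the point is its centre, 100 mm up. x = along the arm, away from the pivot; +y face = outer face to be pushed; pushing moves it towards its -y. A 31 mm idler roller (part of the arm, 121 mm high) stands on the arm 38 mm nearer the pivot.
- tensioner (a joint): angle of the tensioner arm in rad: 0 = sprung out at rest, grows as the arm is pushed back (clockwise seen from above) to 0.60 at the rubber back stop. Spring torque at the pivot 0.35 N m at rest, 0.83 at the stop: about 3 to 8 N at the paddle, plus up to 1.5 N for the ratchet. The pawl clicks at about 0.22 and 0.44; let go after that, the arm springs back and is caught at 0.24 or 0.46.
- pawl (a joint): steel pawl slider that clicks over the two ratchet teeth of the arm: 0 = fully in, up to 0.0045 m as a tooth lifts it. It works by its own spring; do not handle it.
- kitchen_timer: digital kitchen timer lying face up, 62x66x20 mm, to be left alone; origin under its centre.
- jar: small amber screw jar with black lid, 38 mm diameter, 60 mm high, to be left alone; origin under its centre.
- stamp: turned wooden stamp, 38 mm diameter, 55 mm high, to be left alone; origin under its centre.
There are look-alikes about, which are no part of the job. Leave any purple look-alike of the part that bears narrow_roller_centre alone.

How it is judged:
By the outcome, as a careful person would: the job done as asked, in the order asked, and still so for the second after the job is handed in, while the arm keeps its last pose, push and grip.
It also fails if it takes over 61 s, if anything falls off the work surface, if the arm or the gripper's body presses on something with over 40 N, if the wrist force passes 120 N, or if a joint passes its speed limit or range.

ROBOT

A 6-joint arm with a two-finger parallel gripper is mounted at the origin on a cart in front of the work surface, level with it; the furniture and walls round the work are solid. World frame = base frame: x ahead of the robot, y to its left, z up, the work surface at z = 0. Lengths are in mm, angles in rad, forces in N, time in s.
With the tool pointing down it reaches from about 250 to 775 mm from the base axis. Payload 4 kg.
Tool frame: the origin (TCP) lies between the finger pads; the fingertips stand 14 mm ahead of it and the grasp point (between the pads) lies 5 mm behind it; z points along the fingers, y is the direction in which the jaws open and shut (so a half turn about z gives the same grasp; the last joint's range is limited). The gripper opens to 85 mm and grips with 20 to 120 N. Pads are 22 mm wide; open, the fingers measure 114 mm over their backs; the gripper's body (76 mm by 85 mm) begins 54 mm behind the grasp point. The pads swing forward as they close: fully open they stand 13 mm farther back than shut.
Start: joints at [1.205, 0.087, 1.371, -0, 1.684, -0.103], TCP at [142.89, 531.13, 245.341] pointing down, gripper open.
Joint ranges: [-3.1, 3.1], [-0.76, 2.03], [0.27, 2.55], [-1.08, 4.22], [0.17, 2.65], [-2.57, 2.57]. Speed limits (rad/s): [2.79, 2.79, 3.14, 3.14, 3.14, 3.14].

INTERFACE

Orientations are given as a rotation vector (axis times angle).
In Python, from plant import env, vision, status gives the robot as it stands. Calls block until the motion is done:
- env.move_ptp(position, orientation): joint-space move of the TCP to a pose.
- env.move_straight(position, max_speed=150, rot=None, contact_N=None): straight line of the TCP; rot=None keeps the orientation; max_speed is the mean speed in mm/s. With contact_N (N) it stops when the force on the tool has changed by that much, and returns True; else False.
- env.goto_joints(angles): joint-space move.
- env.set_gripper(opening): finger opening in mm; the grip force is fixed at half the most; returns when the fingers have stopped.
- env.sleep(seconds).
- env.inverse_kinematics(position, orientation): joint angles nearest the present ones, or None.
- vision.get_image(name): name is "side" or "top" or "wrist"; returns a dict with "pixels" (400x640x3 uint8, red, green, blue), "mtx" (3x3 intrinsics, pixels), "extrinsics" (4x4, takes a point from world to camera coordinates); the wrist camera has in their place "T_tool_cam" (4x4, takes a point from camera to tool coordinates, whose origin is the TCP and whose axes are the flange's). Camera axes: x right, y down, z forward; pixel columns grow to the right and rows downward; lengths in mm; the calibration is good to about 2 mm. A picture is of the moment at which its call begins: read the wrist's pose just before it. There is no depth.
A pose or a line that the arm cannot do raises env.MotionError and nothing moves.
- env.job_done(): hands the job in, once; it reports no verdict.
Readings, each from a call of its own:
- status.current_time_s(): time.
- status.current_qpos(): joint angles.
- status.current_joint_vel(): joint speeds.
- status.current_tau(): joint torques, N m.
- status.current_ee_pos(): TCP position.
- status.current_ee_rot(): TCP orientation.
- status.current_force(): force on the tool from outside, world axes, zero at the start.
- status.current_torque(): the same for the moment, N m.
- status.current_grip_width(): finger opening in mm.
Only numpy, scipy, OpenCV 4.12 (cv2) and the standard library are available. Lean on these libraries where they do the work, as an engineer would, in place of code of your own. Each camera call takes 0.05 s, during which the arm holds its last target.

## Working session

There is one attempt and no reset: what is moved stays moved. The work goes in short steps, each a Python script; the robot and the scene stay as the last script left them, time stands still between calls to the robot, and variables do not carry over. Pictures are saved under pics/ and viewed, and the job is handed in when it is done.

```bash
ls; mkdir -p pics
cat > h.py <<'E'
import numpy as np, cv2
from plant import env, vision, status
def shot(name,fn):
    im=vision.get_image(name); cv2.imwrite('pics/'+fn+'.png',im['pixels'][:,:,::-1]); return im
E
python3 - <<'E'
from h import *
import pickle
d={}
for n in ['top','side','wrist']:
    p=(status.current_ee_pos(),status.current_ee_rot()); d[n]=shot(n,n+'0'); d[n]['p']=p
pickle.dump(d,open('d0.pkl','wb'))
print(status.current_time_s(), status.current_ee_rot(), status.current_ee_pos())
for n in d: print(n,d[n]['mtx'],d[n].get('extrinsics',d[n].get('T_tool_cam')))
E
```

```text
pics
0.15 [-4.11556158e-01 -3.11407625e+00  2.66056345e-03] [142.73364222 530.77843796 244.3834474 ]
top [[379.90740438   0.         313.96588769]
 [  0.         379.90740438 209.98434562]
 [  0.           0.           1.        ]] [[ 6.71100413e-03 -9.99843935e-01  1.63422309e-02  5.36004960e+01]
 [-9.88411365e-01 -9.11091866e-03 -1.51525457e-01  6.07628556e+02]
 [ 1.51650702e-01 -1.51359588e-02 -9.88318252e-01  8.61096060e+02]
 [ 0.00000000e+00  0.00000000e+00  0.00000000e+00  1.00000000e+00]]
side [[466.55707528   0.         319.53399289]
 [  0.         466.55707528 199.7114262 ]
 [  0.           0.           1.        ]] [[-9.42694961e-01 -3.33603789e-01  5.89265302e-03  5.75841857e+02]
 [-1.71337988e-01  4.68860093e-01 -8.66494955e-01  1.53912763e+02]
 [ 2.86303170e-01 -8.17850063e-01 -4.99151049e-01  1.14057483e+03]
 [ 0.00000000e+00  0.00000000e+00  0.00000000e+00  1.00000000e+00]]
wrist [[320.72828958   0.         320.55579874]
 [  0.         320.72828958 197.32488371]
 [  0.           0.           1.        ]] [[-9.62390307e-05 -9.63369100e-01 -2.68178984e-01  6.85312867e+01]
 [ 9.99999734e-01  1.01072365e-04 -7.21939489e-04 -7.94742902e-01]
 [ 7.22599680e-04 -2.68178982e-01  9.63368835e-01 -1.29773670e+02]
 [ 0.00000000e+00  0.00000000e+00  0.00000000e+00  1.00000000e+00]]
```

View pics/top0.png

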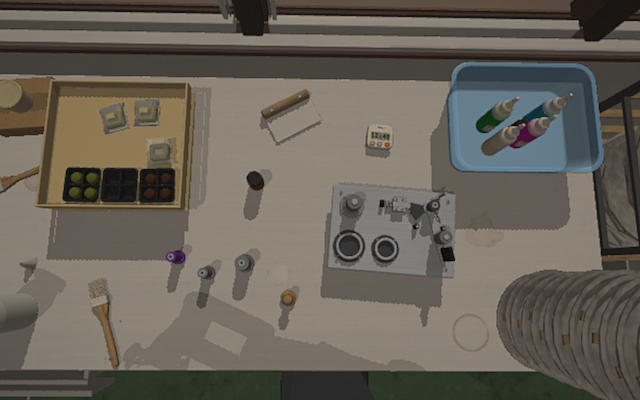

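View pics/side0.png

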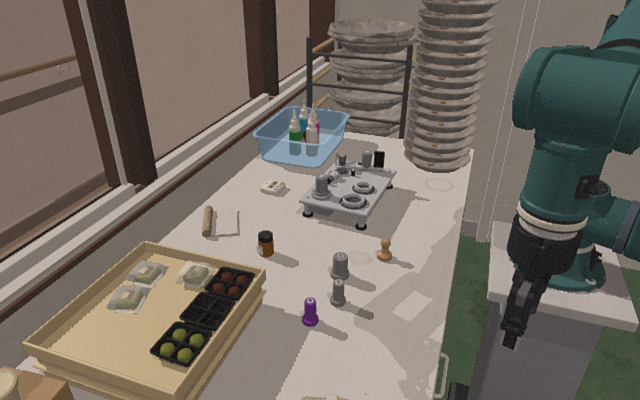

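View pics/wrist0.png

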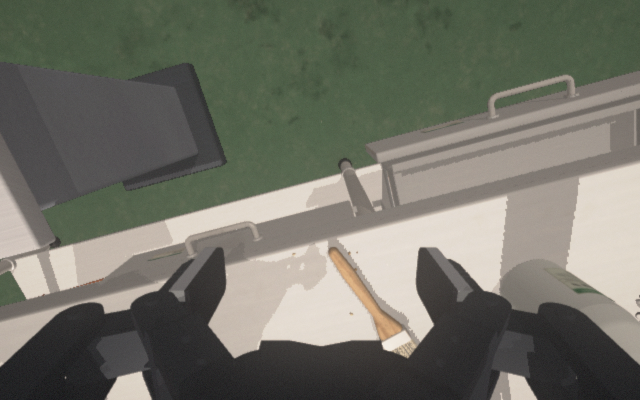

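```bash
cat >> h.py <<'E'
from scipy.spatial.transform import Rotation as R
def camof(im,p=None):
    if 'extrinsics' in im:
        E=np.linalg.inv(im['extrinsics'])
    else:
        T=np.eye(4);T[:3,:3]=R.from_rotvec(p[1]).as_matrix();T[:3,3]=p[0];E=T@im['T_tool_cam']
    return E
def ray(im,uv,p=None):
    E=camof(im,p);d=E[:3,:3]@np.linalg.inv(im['mtx'])@np.array([uv[0],uv[1],1.]);return E[:3,3],d/np.linalg.norm(d)
def onz(im,uv,z,p=None):
    o,d=ray(im,uv,p);return o+d*(z-o[2])/d[2]
def proj(im,X,p=None):
    E=np.linalg.inv(camof(im,p));q=im['mtx']@(E[:3,:3]@np.asarray(X,float)+E[:3,3]);return q[:2]/q[2]
def down(yaw): # tool z down; jaw axis y at angle yaw(world) 
    c,s=np.cos(yaw),np.sin(yaw)
    y=np.array([c,s,0]);z=np.array([0,0,-1.]);x=np.cross(y,z)
    return R.from_matrix(np.c_[x,y,z]).as_rotvec()
E
python3 - <<'E'
from h import *
import pickle
d=pickle.load(open('d0.pkl','rb'));t=d['top']
for n,uv,z in [('wide',(244,261),58),('narrow',(207,270),58),('purple',(177,256),58),('stamp',(288,297),50),('jar',(256,181),60),('widecup',(349,246),71),('narrowcup',(385,249),71),('pulley',(353,203),119),('pivot',(433,206),70),('paddle',(448,254),123),('idler',(445,236),121),('timer',(379,137),20),('c1',(332,185),60),('c2',(455,192),60),('c3',(455,276),60),('c4',(330,267),60)]:
    print(n,onz(t,uv,z).round(0))
print(R.from_rotvec(d['wrist']['p'][1]).as_matrix().round(2), camof(t)[:3,3],camof(d['side'])[:3,3])
i=cv2.imread('pics/top0.png'); cv2.imwrite('pics/topz.png',cv2.resize(i[175:320,320:520],None,fx=4,fy=4,interpolation=2))
cv2.imwrite('pics/topz2.png',cv2.resize(i[220:320,150:320],None,fx=4,fy=4,interpolation=2))
i=cv2.imread('pics/side0.png');cv2.imwrite('pics/sidez.png',cv2.resize(i[100:240,260:460],None,fx=4,fy=4,interpolation=2))
E
```

```text
wide [485. 219.  58.]
narrow [464. 303.  58.]
purple [495. 373.  58.]
stamp [404. 117.  50.]
jar [673. 197.  60.]
widecup [521. -22.  71.]
narrowcup [ 514. -105.   71.]
pulley [612. -26. 119.]
pivot [ 615. -220.   70.]
paddle [ 502. -230.  123.]
idler [ 541. -226.  121.]
timer [ 800. -106.   20.]
c1 [665.  16.  60.]
c2 [ 651. -277.   60.]
c3 [ 454. -267.   60.]
c4 [473.  21.  60.]
[[-0.97  0.26 -0.  ]
 [ 0.26  0.97 -0.  ]
 [ 0.   -0.   -1.  ]] [469.64143571  72.16169965 942.23219563] [ 242.6641293  1052.75867236  699.2905205 ]
```

View pics/topz.png

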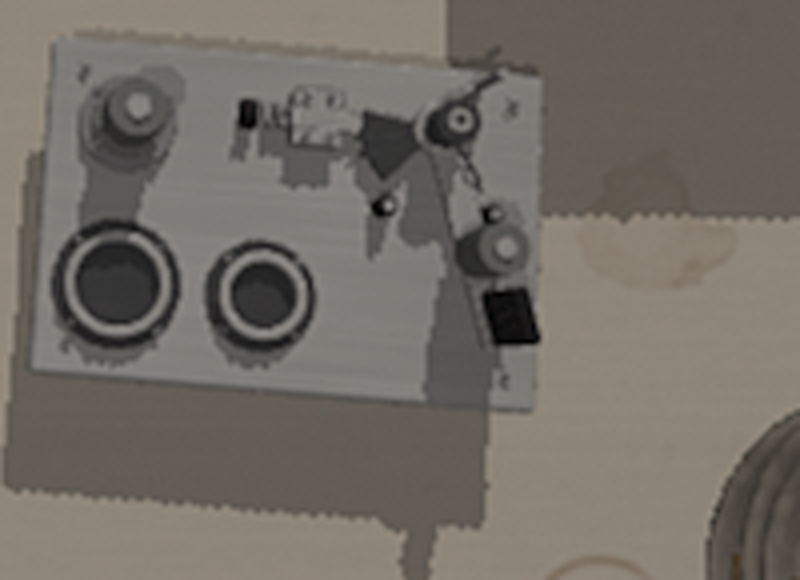

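View pics/sidez.png

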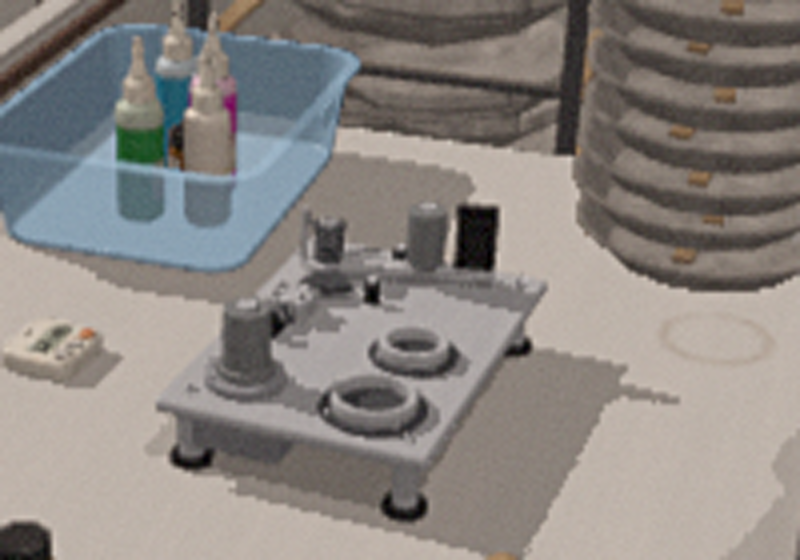

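View pics/topz2.png

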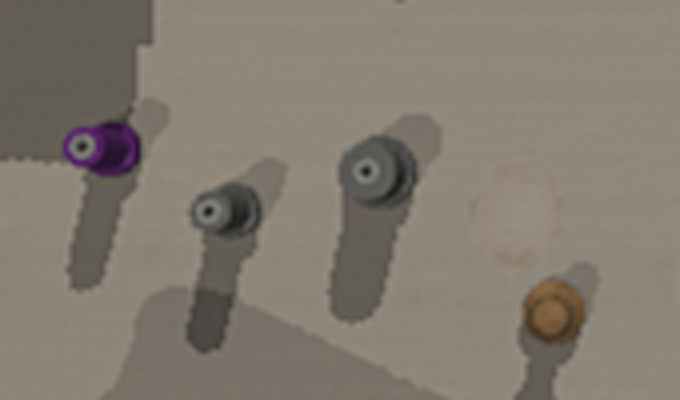

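Run:
```python
from h import *
import pickle
d=pickle.load(open('d0.pkl','rb'));t=d['top'];s=d['side']
for n,uv,z in [('wide',(241.5,262.8),58),('narrow',(202,273),58),('purple',(171,256.5),58)]:
    print(n,onz(t,uv,z).round(0))
print('stack',[onz(s,(260+u/4,100+v/4),0).round() for u,v in [(590,230),(690,285),(640,270)]])
def look(c,r,z,yaw,n):
    c=np.array(c);u=c/np.linalg.norm(c)
    env.move_ptp([*(c+r*u),z],down(yaw))
    p=(status.current_ee_pos(),status.current_ee_rot());im=shot('wrist',n);im['p']=p
    pickle.dump(im,open(n+'.pkl','wb'));print(status.current_time_s(),status.current_qpos(),p[0])
env.set_gripper(55)
print(status.current_time_s())
look([476,258],70,200,np.arctan2(258,476)+np.pi/2,'w1')
look([520,-70],70,220,np.arctan2(-70,520)+np.pi/2,'w2')
```

```text
wide [481. 224.  58.]
narrow [457. 314.  58.]
purple [494. 386.  58.]
stack [array([ 449., -486.,    0.]), array([ 350., -405.,    0.]), array([ 395., -419.,    0.])]
0.5583
2.3083 [ 4.05526003e-01  2.35653602e-01  1.29017342e+00  3.73446906e-04
  1.61543848e+00 -1.66318427e+00] [537.11644278 292.10824994 200.19156205]
3.7583 [-2.26990476e-01  1.92701935e-01  1.30235660e+00  5.29525750e-04
  1.64678722e+00 -1.66611319e+00] [589.48007694 -78.09936294 219.98074614]
```

View pics/w1.png

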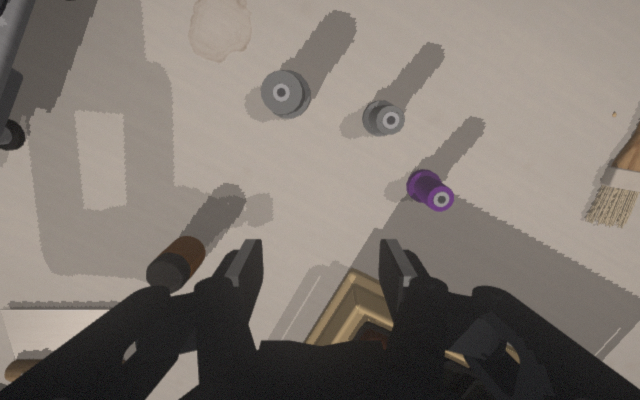

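View pics/w2.png

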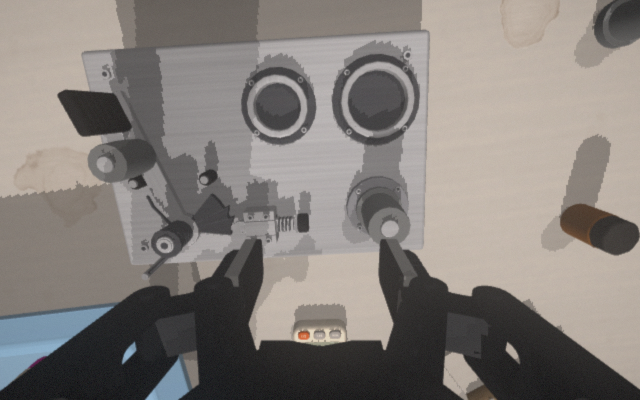

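Run:
```python
import cv2
i=cv2.imread('pics/w2.png');cv2.imwrite('pics/w2z.png',cv2.resize(i[40:160,225:430],None,fx=3.9,fy=3.9,interpolation=2))
cv2.imwrite('pics/w2y.png',cv2.resize(i[70:280,50:330],None,fx=2.8,fy=2.8,interpolation=2))
i=cv2.imread('pics/w1.png');cv2.imwrite('pics/w1z.png',cv2.resize(i[60:150,240:420],None,fx=4,fy=4,interpolation=2))
```

```text
(no output)
```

View pics/w2z.png

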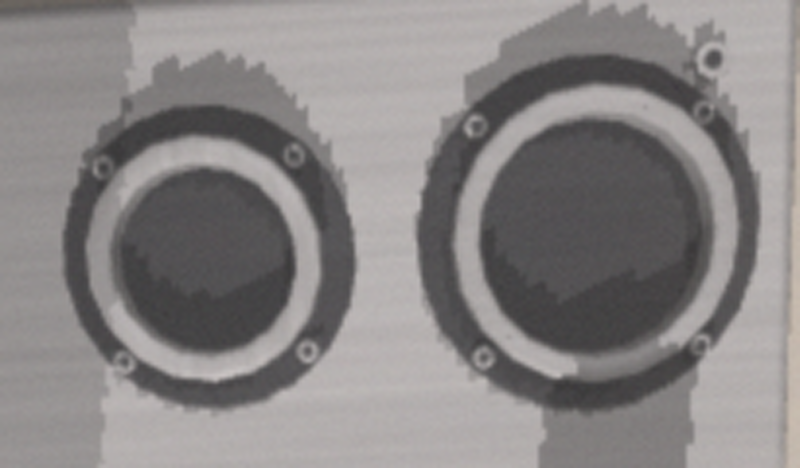

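View pics/w1z.png

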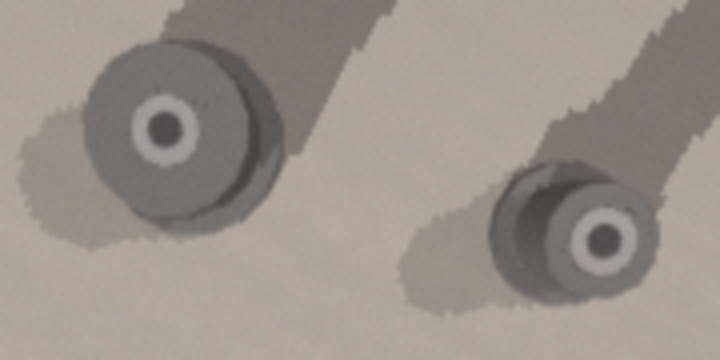

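View pics/w2y.png

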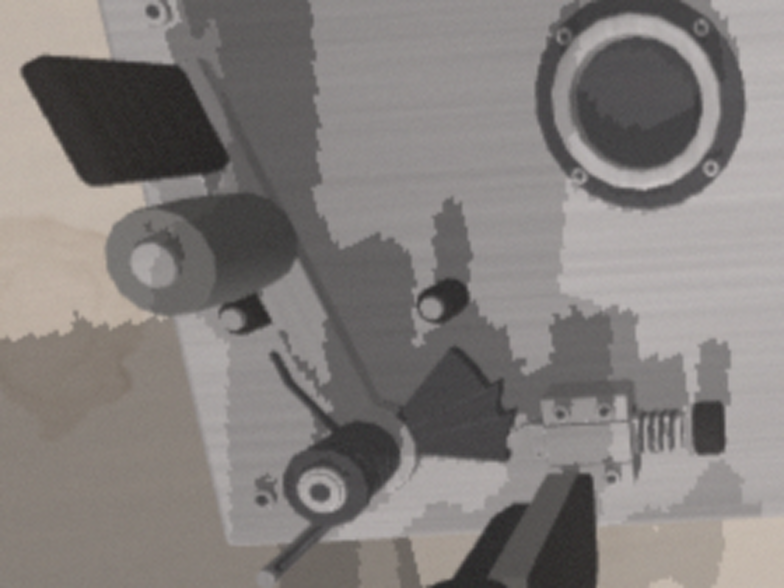

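Run:
```python
from h import *
import pickle
d=pickle.load(open('d0.pkl','rb'));t=d['top'];s=d['side']
w1=pickle.load(open('w1.pkl','rb'));w2=pickle.load(open('w2.pkl','rb'))
for n,w,uw,ut,z in [('wide',w1,(281.2,92.3),(241.5,262.8),58),('narrow',w1,(390.8,120.2),(202,273),58),('wcup',w2,(378.1,99.7),(349.2,246),71),('ncup',w2,(277.3,106.2),(385.5,249.2),71),('pivot',w2,(50+320/2.8,70+492/2.8),(434.9,205),110),('pivot90',w2,(50+320/2.8,70+492/2.8),(434.9,205),95),('idler',w2,(50+155/2.8,70+263/2.8),(446.7,237),121),
 ('pad1',w2,(50+25/2.8,70+62/2.8),(448,254),123),('pad2',w2,(50+88/2.8,70+183/2.8),(448,254),123),]:
    print(n,onz(w,uw,z,w['p']).round(1),onz(t,ut,z).round(1))
    o1,d1=ray(w,uw,w['p']);o2,d2=ray(t,ut)
    A=np.c_[d1,-d2];k=np.linalg.lstsq(A,o2-o1,rcond=None)[0];print('   tri',(o1+k[0]*d1).round(1),(o2+k[1]*d2).round(1))
```

```text
wide [481.  225.2  58. ] [481.  224.4  58. ]
   tri [481.  224.9  55.1] [481.  224.9  55.1]
narrow [457.4 314.5  58. ] [457.2 313.6  58. ]
   tri [456.8 316.4  48.9] [457.1 316.1  48.8]
wcup [521.  -21.5  71. ] [520.6 -22.5  71. ]
   tri [521.  -22.   73.9] [520.4 -22.1  73.8]
ncup [ 515.1 -105.5   71. ] [ 513.9 -105.7   71. ]
   tri [ 514.9 -106.3   64.7] [ 514.3 -107.    64.8]
pivot [ 611.1 -209.5  110. ] [ 611.1 -210.5  110. ]
   tri [ 612.  -210.9  107.6] [ 611.5 -211.3  107.7]
pivot90 [ 616.8 -218.2   95. ] [ 613.6 -215.6   95. ]
   tri [ 612.  -210.9  107.6] [ 611.5 -211.3  107.7]
idler [ 539.3 -228.5  121. ] [ 538.8 -229.7  121. ]
   tri [ 539.6 -231.1  117.2] [ 539.2 -231.1  117.1]
pad1 [ 487.9 -242.9  123. ] [ 502.  -230.1  123. ]
   tri [ 494.  -211.3  164.4] [ 500.3 -214.3  165.8]
pad2 [ 517.5 -237.4  123. ] [ 502.  -230.1  123. ]
   tri [ 517.7 -228.8  134.6] [ 501.6 -226.4  133. ]
```

```bash
cat >> h.py <<'E'
def tang(c): return down(np.arctan2(c[1],c[0])+np.pi/2)
def pick(c,op,close=0):
    env.move_ptp([*c,110],tang(c)); env.set_gripper(op)
    r=env.move_straight([*c,33],max_speed=120,contact_N=12); print('down',r,status.current_ee_pos().round(1))
    env.set_gripper(close); z=status.current_ee_pos()[2]; print('w',status.current_grip_width(),'z',z)
    env.move_straight([*c,165],max_speed=200); print('w',status.current_grip_width(),status.current_force().round(1),status.current_time_s())
    return z
E
python3 - <<'E'
from h import *
z=pick(np.array([481,225.]),58)
c=np.array([520.8,-22])
env.move_ptp([*c,165],tang(c)); shot('wrist','c1')
print(status.current_ee_pos(),status.current_time_s())
E
```

```text
down False [481.6 225.2  33.7]
w 32.20113061872285 z 34.471133162667805
w 32.309780196575986 [ 0.9  0.8 -1.5] 7.2083
[520.60547714 -20.61632633 164.50383939] 8.2417
```

View pics/c1.png

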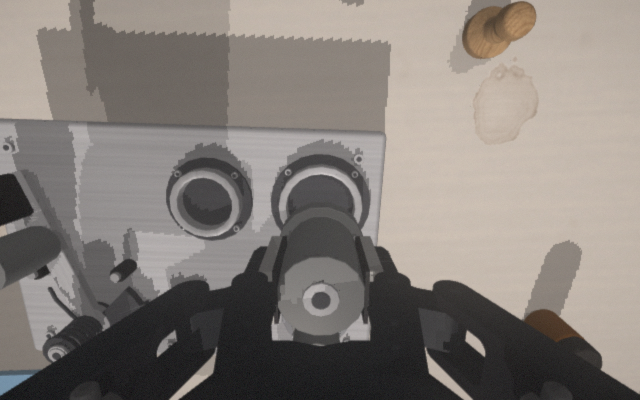

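Run:
```python
from h import *
c=np.array([520.8,-22])
env.move_straight([*c,112],max_speed=120)
r=env.move_straight([*c,91],max_speed=40,contact_N=10)
p=status.current_ee_pos();print(r,p,status.current_ee_rot(),status.current_force(),status.current_time_s())
shot('side','s2')
shot('wrist','c2')
i=cv2.imread('pics/s2.png');cv2.imwrite('pics/s2z.png',cv2.resize(i[100:240,260:460],None,fx=4,fy=4,interpolation=2))
```

```text
True [520.80530718 -22.06616924  93.47237218] [ 6.64907983e-02  3.14074020e+00 -4.92941109e-05] [-0.8765207  -0.36762265  3.9713326 ] 9.3167
```

View pics/s2z.png

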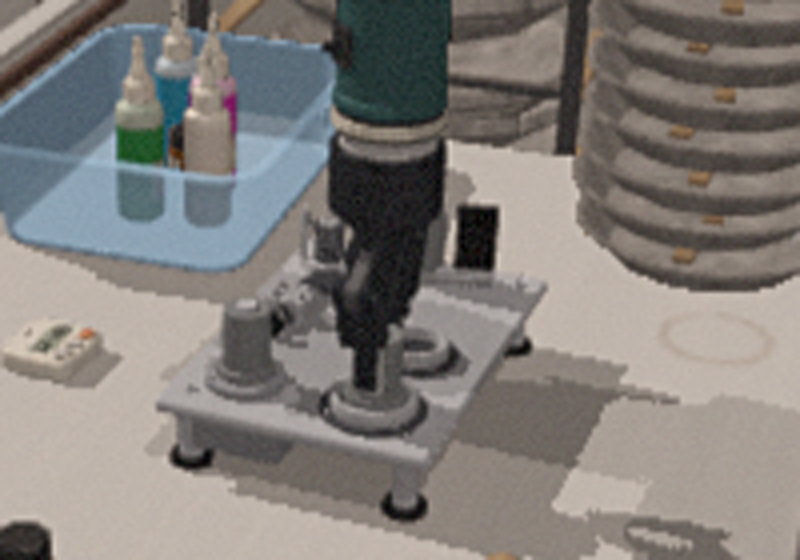

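View pics/c2.png

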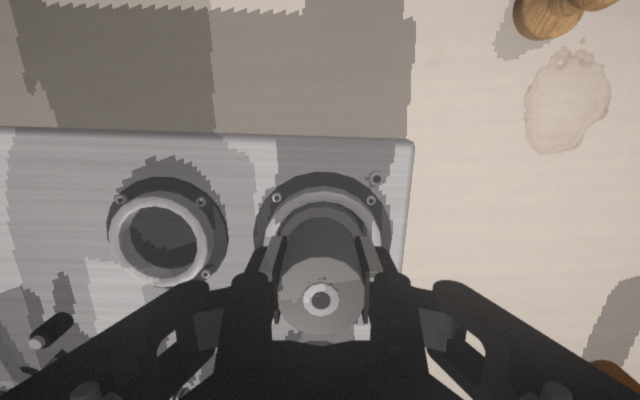

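Run:
```python
from h import *
c=np.array([520.8,-22])
env.set_gripper(50); env.move_straight([*c,165],max_speed=150)
z=pick(np.array([457.3,314.2]),48)
c=np.array([514.6,-105.7])
env.move_ptp([*c,165],tang(c)); 
p=(status.current_ee_pos(),status.current_ee_rot());im=shot('wrist','c3')
print(p,status.current_time_s())
```

```text
down False [457.9 314.5  33.7]
w 22.339052426980786 z 34.43846174923365
w 22.32403669568852 [ 0.1 -0.2 -1. ] 13.8333
(array([ 514.71825016, -104.74868429,  164.81538706]), array([-3.15449970e-01, -3.12546853e+00, -1.01783761e-03])) 15.45
```

View pics/c3.png

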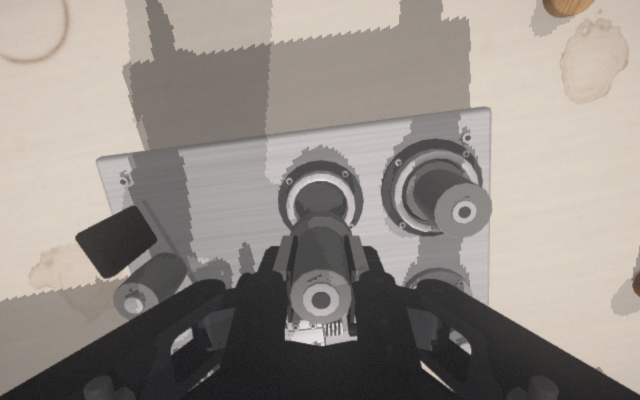

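Narrow roller is held upright (cap at 321,299), its cup ahead at (321,203); the wide roller stands in its cup (cap at 464,212).

Run:
```python
from h import *
c=np.array([514.6,-105.7])
env.move_straight([*c,112],max_speed=120)
r=env.move_straight([*c,91],max_speed=40,contact_N=10)
p=status.current_ee_pos();print(r,p,status.current_force(),status.current_time_s())
if 92<p[2]<95.5:
    env.set_gripper(42); env.move_straight([*c,190],max_speed=150)
    env.set_gripper(0)
    print(status.current_time_s(), status.current_qpos())
    im=shot('side','s3'); shot('wrist','c4'); im2=shot('top','t3')
    # expected cap pixels if home
    for x in ([520.8,-22,117],[514.6,-105.7,117]): print(proj(im,x).round(1),proj(im2,x).round(1))
    i=cv2.imread('pics/s3.png');cv2.imwrite('pics/s3z.png',cv2.resize(i[100:240,260:460],None,fx=4,fy=4,interpolation=2))
```

```text
True [ 514.61540762 -105.76037927   93.41902048] [-0.76354261 -0.33792774  3.38307133] 16.525
18.125 [-3.10515097e-01  5.13683393e-02  1.51899766e+00 -2.37557097e-05
  1.57343933e+00 -1.67875226e+00]
[354.2 182.2] [351.3 244.7]
[364.4 169.5] [389.8 247.8]
```

View pics/s3z.png

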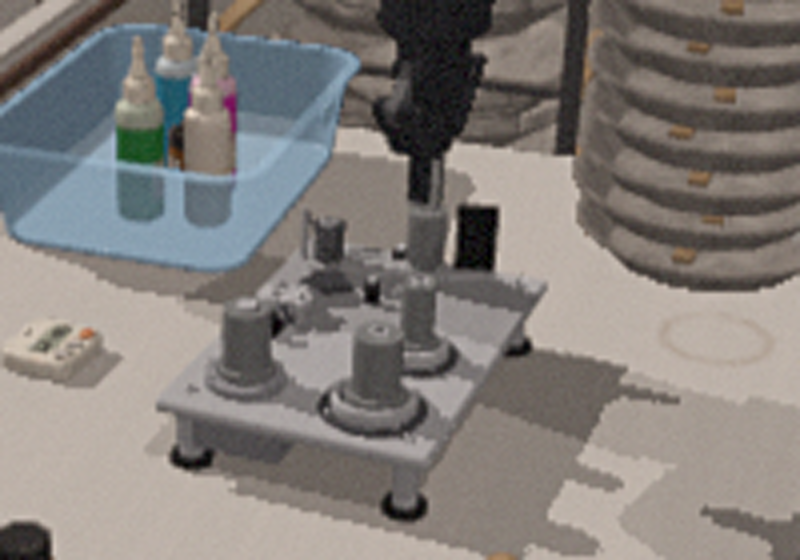

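View pics/c4.png

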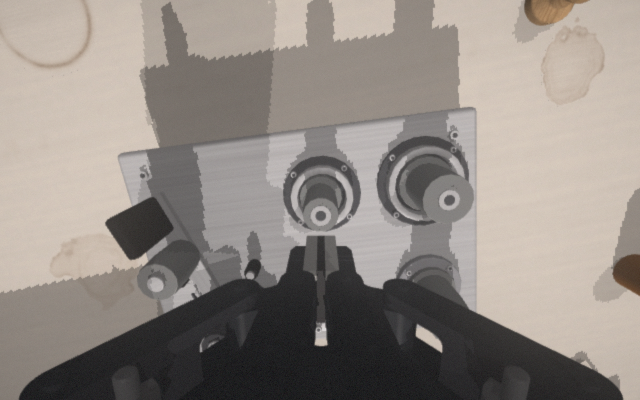

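```bash
cat >> h.py <<'E'
PIV=np.array([611.5,-211.])
def tcp(phi,off,r=117,z=100):
    u=np.array([np.cos(phi),np.sin(phi)]);n=np.array([-u[1],u[0]])
    return [*(PIV+r*u+off*n),z], down(phi-np.pi)
E
python3 - <<'E'
from h import *
phi=np.radians(193)
p,o=tcp(phi,50,z=190); env.move_ptp(p,o)
p,o=tcp(phi,50); print(env.move_straight(p,max_speed=150,contact_N=8))
f0=status.current_force()
p,o=tcp(phi,6); r=env.move_straight(p,max_speed=25,contact_N=2.5)
q=status.current_ee_pos();print(r,q,status.current_force()-f0,f0,status.current_time_s())
u=np.array([np.cos(phi),np.sin(phi)]);print('off',(q[:2]-PIV)@np.array([-u[1],u[0]]))
shot('wrist','c5');shot('side','s5')
i=cv2.imread('pics/s5.png');cv2.imwrite('pics/s5z.png',cv2.resize(i[80:220,260:460],None,fx=4,fy=4,interpolation=2))
E
```

```text
False
True [ 501.17225018 -253.19735278   99.97898212] [ 0.65171784 -3.65785603  1.89154859] [ 0.56565386  0.75337306 -0.23682033] 21.1
off 16.297493720188474
```

View pics/c5.png

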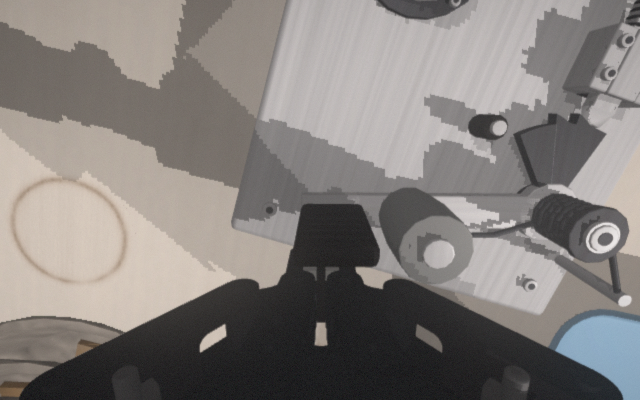

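View pics/s5z.png

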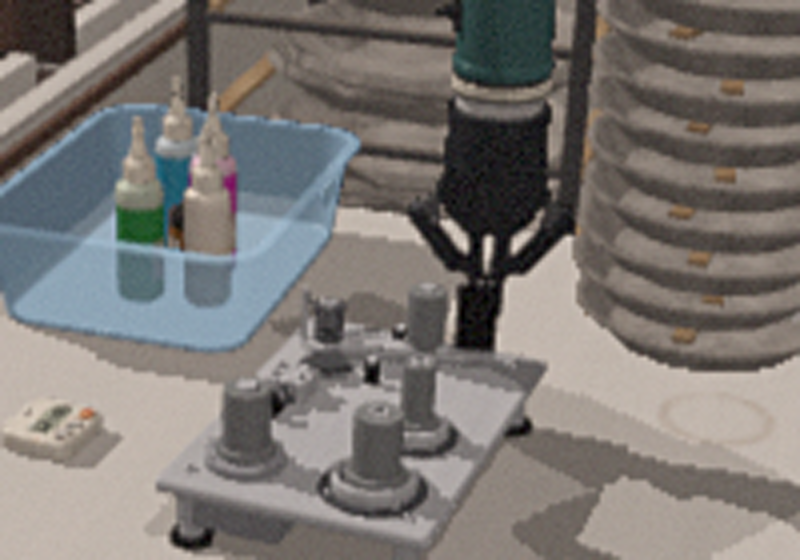

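Run:
```python
from h import *
phi0=np.radians(193)
for th in [.1,.2,.3,.4,.5,.56]:
    p,o=tcp(phi0-th,16); env.move_straight(p,max_speed=40,rot=o)
    q=status.current_ee_pos();f=status.current_force();ph=phi0-th
    n=np.array([-np.sin(ph),np.cos(ph)]);print(th,'off',((q[:2]-PIV)@n).round(2),'Fpush',(f[:2]@n).round(2),f.round(1),status.current_time_s())
shot('wrist','c6')
```

```text
0.1 off 16.43 Fpush 4.52 [ 2.  -4.3 -2. ] 21.6333
0.2 off 14.96 Fpush 0.56 [ 0.6 -0.5  0. ] 22.075
0.3 off 16.85 Fpush 4.69 [ 0.6 -4.7 -2. ] 22.5167
0.4 off 17.1 Fpush 5.48 [ 0.  -5.6 -2.8] 22.9583
0.5 off 17.23 Fpush 6.24 [-0.5 -6.3 -3.2] 23.4
0.56 off 17.39 Fpush 6.63 [-2.2 -6.3 -1.9] 23.725
```

View pics/c6.png

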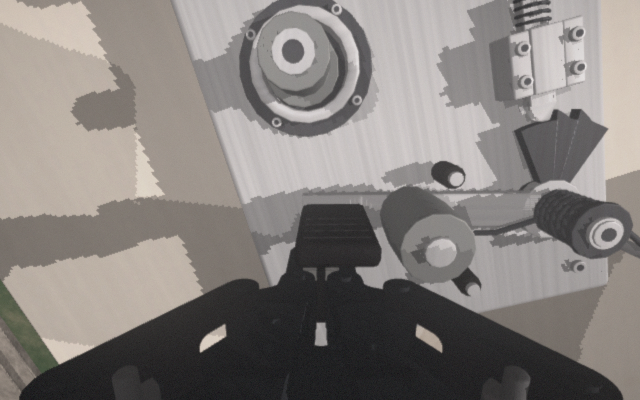

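Run:
```python
from h import *
phi0=np.radians(193)
for th in np.arange(.575,.72,.012):
    p,o=tcp(phi0-th,16); env.move_straight(p,max_speed=20,rot=o); env.sleep(.15)
    q=status.current_ee_pos();f=status.current_force();ph=phi0-th
    n=np.array([-np.sin(ph),np.cos(ph)]);F=f[:2]@n;print(th.round(3),'off',((q[:2]-PIV)@n).round(2),'Fpush',F.round(2),f.round(1),round(status.current_time_s(),2))
    if F>17: break
shot('wrist','c7'); shot('side','s7'); shot('top','t7')
```

```text
0.575 off 17.61 Fpush 5.1 [-1.  -5.  -2.1] 24.18
0.587 off 17.68 Fpush 6.9 [-0.8 -7.1 -2.1] 24.57
0.599 off 17.72 Fpush 6.51 [-1.  -6.6 -1.1] 24.98
0.611 off 17.76 Fpush 6.02 [-1.4 -5.9 -1.2] 25.38
0.623 off 18.4 Fpush 8.61 [-1.9 -8.5 -1.1] 25.77
0.635 off 19.68 Fpush 11.33 [ -2.9 -11.1  -1.8] 26.18
0.647 off 20.96 Fpush 13.82 [ -4.1 -13.3  -1.3] 26.57
0.659 off 22.25 Fpush 17.81 [ -6.  -16.9  -2.7] 26.98
```

View pics/c7.png

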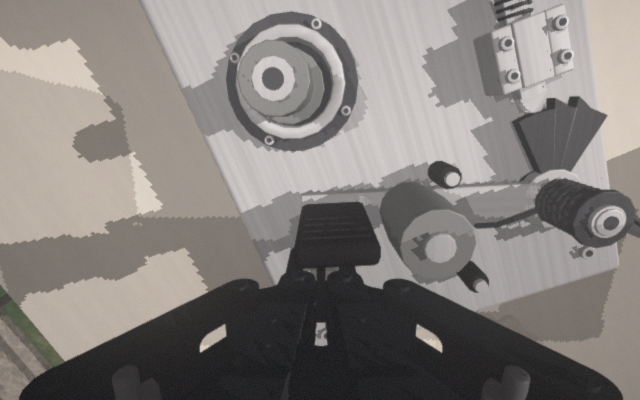

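View pics/s7.png

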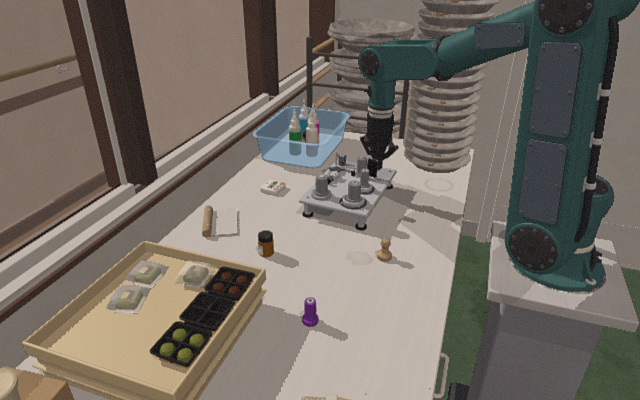

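View pics/t7.png

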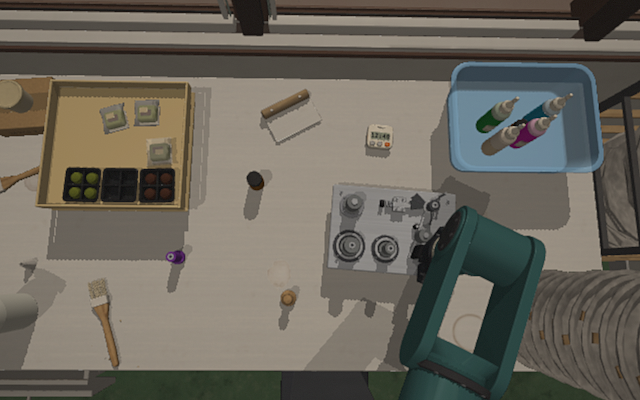

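Run:
```python
from h import *
for _ in range(3):
    env.sleep(.4); print(status.current_ee_pos().round(2),status.current_force().round(1),np.abs(status.current_joint_vel()).max().round(4))
print(status.current_time_s()); env.job_done()
```

```text
[ 496.05 -182.24   99.69] [ -6.6 -17.4  -2.3] 0.0027
[ 496.05 -182.24   99.68] [ -6.2 -16.8  -2. ] 0.0017
[ 496.06 -182.26   99.72] [ -5.4 -17.1  -2.4] 0.0023
28.325
the job is handed in; nothing more can be done
```

The job is handed in at about 28 s. Both rollers are in their cups, and the gripper is still holding the tensioner arm against its back stop.

- **Rollers:** I lowered each one until it touched the cup floor, at the height expected for fully home, then let go. In the side view afterwards, both caps sat within about 1 px of where a fully seated roller should be.
- **Tensioner:** I pushed the paddle's outer face round its arc with the closed fingers. I had no reading of the joint itself. I take it to be past both clicks and on the stop because:
  - the paddle stopped following at about 0.60 rad by the finger position;
  - the push then climbed from about 6 N to 18 N with almost no further movement;
  - the last wrist picture shows the arm against its stop post.
- **Hold:** the final push was steady at about 18 N over 1.2 s before hand-in, and the gripper is well away from the pawl.
- **Left alone:** the timer, jar, stamp and purple roller look unmoved in the last top view.

No check failed. The finger position read 1–2 mm further out than planned as the push grew, which I put down to the arm giving slightly under load.

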